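# Find the empty bay by its rocking cover and open it

### The job

Three of the four covers on the grey spares box lie over full bays and are firm; press gently with the fingertips on the ribbed far half of one cover after another until you find the one that rocks. Tip that one, then push its raised near edge away from you until the cover stands upright, and leave it standing open with the other three shut. Only press and push, force no firm cover, and leave the things lying round the box where they are, neither shifted nor lifted.

Things in the scene. Friction and masses are not known exactly. Their poses are not given: they have to be found in the camera images.
- spares_box: grey steel box, 110 (x) x 330 (y) x 61 mm high, fixed. Origin: centre of its underside; x points away from the robot (within 0.3 rad), y left, z up. Four bays side by side, 92 (x) x 70 (y) mm inside, 56 mm deep, closed by identical dark steel covers flush with the box's top. Which bay is empty changes with every start and cannot be seen.
- cover_1 (a joint): tilt of cover 1 (rad): 0 shut and flush, 1.5 upright, at its stop. Counted from the left (+y), the middles of covers 1 to 4 lie at y = 117, 39, -39, -117 mm and x = 0 of the box. Each is a plate 88 (x) x 66 (y) x 3 mm on a pivot across its middle (along the box's y, 59.5 mm above its underside).
- cover_2 (a joint): tilt of cover 2 (rad): 0 shut and flush, 1.5 upright, at its stop. Like cover 1. Pressing the far, ribbed half (+x) of a cover down lifts its near edge; the near half cannot be pressed down (stop). Over a full bay the far edge gives only 1 to 3 mm (under 0.08 rad), then is firm.
- cover_3 (a joint): tilt of cover 3 (rad): 0 shut and flush, 1.5 upright, at its stop. Like cover 1. Over the empty bay a cover tips freely: hinge friction 0.03 N m, about 1 N at the ribs, no spring; it stays at the tilt it is left at.
- cover_4 (a joint): tilt of cover 4 (rad): 0 shut and flush, 1.5 upright, at its stop. Like cover 1. Upright, a cover stands 44 mm above the box's top.
- cover_1_press (a point): point on top of cover 1 amid the four bright ribs on its far half, 28 mm from the pivot line; moves with the cover
- cover_2_press (a point): point on top of cover 2 amid the four bright ribs on its far half, 28 mm from the pivot line; moves with the cover
- cover_3_press (a point): point on top of cover 3 amid the four bright ribs on its far half, 28 mm from the pivot line; moves with the cover
- cover_4_press (a point): point on top of cover 4 amid the four bright ribs on its far half, 28 mm from the pivot line; moves with the cover
- battery: 9 V block battery standing, 18x27x48 mm, in front of the box; bystander, loose. Origin: about the centre of its underside
- cell: AA cell lying, 50x15x15 mm, in front of the box; bystander, loose. Origin: about the centre of its underside
- stubby: stubby screwdriver lying, 74x20x20 mm, behind the box; bystander, loose. Origin: about the centre of its underside
- reel: reel of solder standing, 52 mm across, 34 mm high, behind the box; bystander, loose. Origin: about the centre of its underside
- driver: screwdriver lying, 174x19x19 mm, right of the box; bystander, loose. Origin: about the centre of its underside
- tape: roll of yellow tape lying, 64x57x34 mm, left of the box; bystander, loose. Origin: about the centre of its underside

How it is judged:
By the outcome, as a careful person would: the job done as asked, in the order asked, and still so for the second after the job is handed in, with the robot touching nothing.
It also fails if it takes over 46 s, if anything falls off the work surface, if the arm or the gripper's body presses on something with over 40 N, if the wrist force passes 120 N, or if a joint passes its speed limit or range.

### The arm

A 7-joint arm with a two-finger parallel gripper is mounted at the origin on a cart in front of the work surface, level with it; the furniture and walls round the work are solid. World frame = base frame: x ahead of the robot, y to its left, z up, the work surface at z = 0. Lengths are in m, angles in rad, forces in N, time in s.
With the tool pointing down it reaches from about 0.425 to 0.925 m from the base axis. Payload 6.8 kg.
Tool frame: the origin (TCP) lies midway between the tips of the shut fingers; the grasp point (between the pads) lies 19 mm behind it; z points along the fingers, y is the direction in which the jaws open and shut (so a half turn about z gives the same grasp; the last joint's range is limited). The gripper opens to 85 mm and grips with 20 to 120 N. Pads are 22 mm wide; open, the fingers measure 114 mm over their backs; the gripper's body (76 mm by 85 mm) begins 54 mm behind the grasp point. The pads swing forward as they close: fully open they stand 13 mm farther back than shut.
Start: joints at [1.075, 0.477, 0.022, 1.555, -0.011, 1.109, -0.083], TCP at [0.255, -0.625, 0.231] pointing down, gripper open.
Joint ranges: [-2.96, 2.96], [-0.34, 2.1], [-1.41, 1.46], [0.24, 2.44], [-1.37, 4.51], [0.17, 1.92], [-2.96, 2.96]. Speed limits (rad/s): [2.39, 2.39, 3.14, 3.14, 3.14, 3.14, 3.14].

### API

Orientations are given as a unit quaternion [w, x, y, z].
In Python, from station import bot, vision gives the robot as it stands.
- The arm moves only by the tool move_arm, never from a script. Its argument "increments" is text: rows parted by semicolons, each of 7 numbers parted by spaces: the opening, from 0 (shut) to 1 (fully open), then the shift along the world's x, y, z in mm, then the turn, a rotation vector about the world's x, y, z in rad. In form: grip x y z rx ry rz; .... A call has exactly 8 rows; each row shifts and turns the commanded pose from where the row before left it; what a row does not reach is not made up. A row lasts 1/8 s, in which the tool goes at most 62.5 mm and 10.7 degrees, less where a joint would pass 70% of its speed; a pose out of reach is approached as far as the arm can. A call with a gripper value outside its range is refused whole. The fingers move at their own pace and stop on an object; "newtons" is the grip in N (left out, the last holds). Time passes only in rows, so rows that do not move let the fingers close, or fill a call up. It gives the time, the measured TCP pose, the force and the opening at its end, in the units of the state.
- bot.get_obs(): the state, without advancing time (a new reading comes with each control period).
- vision.read_camera(name): name is "scene" or "side" or "wrist"; returns (picture, depth): 384x512x3 uint8, red, green, blue; 384x512 float32, m along the optical axis (not along the pixel's ray), 0 where there is no reading.
- vision.calibration(name): a dict with "fx", "fy", "cx", "cy" (pixels), "k1" (the pictures are not rectified: a ray, as slopes to the right and down, at radius r is drawn at 1 + k1 r^2 times it, then the intrinsics apply), "R" (3x3) and "t" (3): a world point X has camera coordinates R X + t; the wrist camera has in their place "hand_eye" (4x4, takes a point from camera to tool coordinates, whose origin is the TCP and whose axes are the flange's). Camera axes: x right, y down, z forward; pixel columns grow to the right and rows downward; lengths in m; the calibration is good to about 2 mm. A picture is of the moment at which its call begins: read the wrist's pose just before it. calibration takes no time and is no camera call.
- bot.hand_in(): hands the job in, once; it reports no verdict.
The state is a dict: "t": time; "q": joint angles; "joint_vel": joint speeds; "joint_torque": joint torques, N m; "eef_pos": TCP position; "tool_rot": TCP orientation; "contact_force": force on the tool from outside, world axes, zero at the start; "torque": the same for the moment, N m; "gripper_width": opening from 0.0 (shut) to 1.0 (fully open).
Only numpy, scipy, OpenCV 4.12 (cv2) and the standard library are available. Lean on these libraries where they do the work, as an engineer would, in place of code of your own. Each camera call takes 0.05 s, during which the arm holds its last target.

## Working session

There is one attempt and no reset: what is moved stays moved. The work goes in short steps, Python scripts to look and compute and a tool call to move; the robot and the scene stay as the last step left them, time stands still between calls to the robot, and variables do not carry over. Pictures are saved under pics/ and viewed, and the job is handed in when it is done.

Besides the shell and the picture viewer there is one more tool, called after "Request:" as name(argument=value, ...), one argument or row to a line, values as JSON. move_arm: Moves the arm, as the interface text tells. Its arguments: {"type":"object","properties":{"increments":{"type":"string"},"newtons":{"type":"number"}},"required":["increments"]}

```bash
mkdir -p pics; ls
python3 - <<'E'
from station import bot, vision
import cv2,numpy as np
o=bot.get_obs();print(o)
for n in ["scene","side"]:
    p,d=vision.read_camera(n); cv2.imwrite(f"pics/{n}0.png",p[:,:,::-1]); np.savez(f"{n}0.npz",p=p,d=d)
    print(n,vision.calibration(n))
print(vision.calibration("wrist"))
E
```

```text
pics
{'t': 0.0, 'q': array([ 1.07489871,  0.4777941 ,  0.02235416,  1.55644275, -0.01151602,
        1.10932755, -0.08308011]), 'joint_vel': array([ 0.00012205, -0.00018606,  0.00020815, -0.00012656, -0.00082784,
       -0.000763  , -0.00016131]), 'joint_torque': array([-1.33371987e-04, -5.96449900e+01,  1.60761058e+00, -2.81192923e+01,
        1.24613161e-02,  9.38696845e-03,  8.71156203e-06]), 'eef_pos': array([ 0.25500775, -0.62433213,  0.2303337 ]), 'tool_rot': array([-8.89777776e-04,  9.81257949e-01,  1.92696621e-01, -2.40654224e-04]), 'contact_force': array([-0.81721723, -0.37474691, -0.15034046]), 'torque': array([ 0.00433809, -0.01618367, -0.00388223]), 'gripper_width': 1.0026196321405527}
scene {'fx': 362.098510976177, 'fy': 362.098510976177, 'cx': 258.33213137265426, 'cy': 188.6492292867698, 'k1': -0.0037516345290621385, 'R': array([[-0.6267434 , -0.77902394,  0.01773167],
       [-0.33866703,  0.25183072, -0.90657925],
       [ 0.70178156, -0.5741977 , -0.42166296]]), 't': array([0.36664131, 0.24198011, 0.54835453])}
side {'fx': 383.4104572297781, 'fy': 383.4104572297781, 'cx': 258.48639476066273, 'cy': 188.47881564895982, 'k1': -0.04201076628746656, 'R': array([[ 9.94362556e-01, -1.06033327e-01,  2.03725181e-04],
       [-5.31855851e-02, -5.00425706e-01, -8.64144321e-01],
       [ 9.17300462e-02,  8.59261920e-01, -5.03244028e-01]]), 't': array([-0.54824846,  0.11162357,  0.80622123])}
{'fx': 305.52340084744975, 'fy': 305.52340084744975, 'cx': 261.18491433351386, 'cy': 199.01795010809371, 'k1': -0.07948221066750612, 'hand_eye': array([[ 1.59080757e-04, -9.64798143e-01, -2.62991480e-01,
         6.61739350e-02],
       [ 9.99998855e-01,  5.49176564e-04, -1.40979454e-03,
        -3.45967980e-04],
       [ 1.50459591e-03, -2.62990955e-01,  9.64797126e-01,
        -1.42746238e-01],
       [ 0.00000000e+00,  0.00000000e+00,  0.00000000e+00,
         1.00000000e+00]])}
```

View pics/scene0.png

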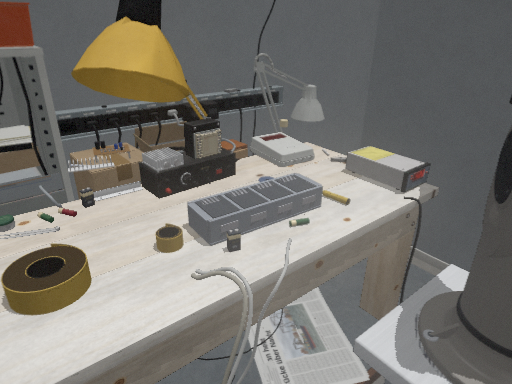

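View pics/side0.png

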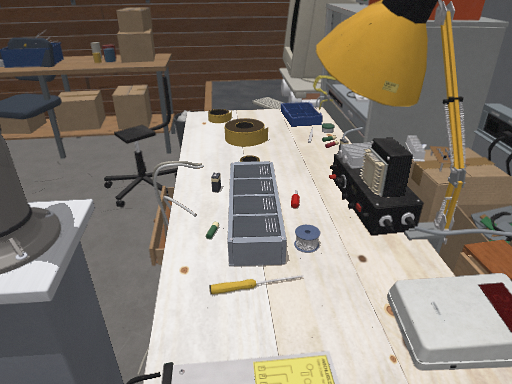

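The scene view shows the box at (190-325, 175-235), with the battery at (233,240) and the AA cell at (300,222) in front of it. In the side view the box spans (228-285, 162-262), with the reel at (307,238) and the stubby at (295,200) behind it, the driver at (250,285), and white cables at (150-195, 165-215).

```bash
cat > h.py <<'E'
import numpy as np,cv2
from station import bot,vision
from scipy.spatial.transform import Rotation as Rn
def K(c): return np.array([[c['fx'],0,c['cx']],[0,c['fy'],c['cy']],[0,0,1]])
def undist(c,uv):
    uv=np.atleast_2d(np.asarray(uv,float)); return cv2.undistortPoints(uv[:,None],K(c),np.array([c['k1'],0,0,0,0])).reshape(-1,2)
def plane(c,uv,z):
    s=undist(c,uv); d=np.c_[s,np.ones(len(s))]@c['R']; o=-c['R'].T@c['t']
    return o+d*((z-o[2])/d[:,2])[:,None]
def cloud(c,d):
    v,u=np.mgrid[:384,:512]; s=undist(c,np.c_[u.ravel(),v.ravel()]); P=np.c_[s,np.ones(len(s))]*d.ravel()[:,None]
    return ((P-c['t'])@c['R']).reshape(384,512,3)
def wristcal():
    o=bot.get_obs(); c=dict(vision.calibration("wrist")); w,x,y,z=o['tool_rot']
    T=np.eye(4);T[:3,:3]=Rn.from_quat([x,y,z,w]).as_matrix();T[:3,3]=o['eef_pos']; M=np.linalg.inv(T@c['hand_eye']); c['R']=M[:3,:3];c['t']=M[:3,3]; return c
E
python3 - <<'E'
from h import *
for n in ["side","scene"]:
    f=np.load(f"{n}0.npz"); p,d=f['p'],f['d']; c=vision.calibration(n); W=cloud(c,d)
    x0,y0,x1,y1=(140,140,340,310) if n=="side" else (140,140,370,270)
    cv2.imwrite(f"pics/{n}z.png",cv2.resize(p[y0:y1,x0:x1,::-1],None,fx=3.4,fy=3.4,interpolation=cv2.INTER_CUBIC))
    m=(abs(W[...,2]-.061)<.004)&(W[...,0]>.3)&(W[...,0]<.95)&(abs(W[...,1])<.7)&(d>0)
    k,l,s,ce=cv2.connectedComponentsWithStats(m.astype(np.uint8))
    for i in range(1,k):
        if s[i,4]>150:
            print(n,s[i],W[l==i].mean(0))
            print(cv2.minAreaRect((W[l==i][:,:2]*1000).astype(np.float32)))
    for lo,hi in [(.07,.12),(.12,.2),(.2,.3),(.3,.6)]:
        m=(W[...,2]>lo)&(W[...,2]<hi)&(W[...,0]>.25)&(W[...,0]<1.)&(abs(W[...,1])<.6)&(d>0)
        k,l,s,ce=cv2.connectedComponentsWithStats(m.astype(np.uint8))
        for i in range(1,k):
            if s[i,4]>15: print(n,lo,s[i,:4],W[l==i].min(0).round(3),W[l==i].max(0).round(3))
E
```

```text
side [334 158  89  58 312] [ 0.80690099 -0.00584632  0.06105236]
((787.355712890625, 42.7384033203125), (99.41105651855469, 279.9615478515625), 25.580720901489258)
side [ 228  161   59   84 4060] [0.54183319 0.00109471 0.06099722]
((543.7241821289062, 32.39588928222656), (341.70361328125, 109.92539978027344), 86.63870239257812)
side 0.07 [358 105   9   9] [0.961 0.512 0.07 ] [0.996 0.599 0.072]
side 0.07 [364 112  28  17] [0.923 0.367 0.07 ] [1.    0.493 0.12 ]
side 0.07 [334 142  91  68] [ 0.77  -0.069  0.07 ] [0.892 0.195 0.12 ]
side 0.07 [442 182  20  27] [ 0.933 -0.082  0.07 ] [ 0.965 -0.049  0.119]
side 0.12 [368 100  26  14] [0.923 0.366 0.12 ] [0.999 0.388 0.159]
side 0.12 [363 137  50  44] [ 0.791 -0.037  0.12 ] [0.863 0.06  0.177]
side 0.12 [447 140  19  48] [ 0.932 -0.084  0.12 ] [ 0.963 -0.022  0.2  ]
side 0.2 [329  73  96  34] [0.722 0.067 0.233] [0.956 0.157 0.3  ]
side 0.2 [443  82  22  63] [ 0.933 -0.048  0.2  ] [0.963 0.048 0.3  ]
side 0.3 [317   0 140  86] [0.705 0.016 0.3  ] [0.959 0.596 0.45 ]
scene [347 153  84  23 216] [ 0.4601399  -0.39610686  0.06107878]
((468.
[... 573 characters left out ...]
3477325439453)
scene 0.07 [138 140  98  36] [ 0.768 -0.069  0.07 ] [0.886 0.2   0.12 ]
scene 0.07 [ 36 153  33  22] [0.923 0.371 0.07 ] [0.979 0.429 0.12 ]
scene 0.12 [184 104  38  42] [ 0.789 -0.074  0.12 ] [0.961 0.064 0.2  ]
scene 0.12 [ 29 122  10  33] [0.973 0.417 0.12 ] [0.997 0.43  0.2  ]
scene 0.12 [ 35 123  30  33] [0.923 0.371 0.12 ] [0.982 0.413 0.2  ]
scene 0.2 [ 81  76 119  30] [ 0.721 -0.044  0.2  ] [0.963 0.304 0.3  ]
scene 0.2 [26 83 32 43] [0.92  0.371 0.2  ] [0.981 0.413 0.3  ]
scene 0.2 [ 28 109   5  14] [0.989 0.414 0.2  ] [1.    0.424 0.231]
scene 0.3 [ 71   0 116  87] [0.704 0.096 0.3  ] [0.955 0.333 0.486]
scene 0.3 [ 0  2 49 82] [0.921 0.37  0.3  ] [0.993 0.454 0.471]
```

Request:
move_arm(
  increments="0 24 40 0 0 0 -0.055; 0 26 45 0 0 0 -0.055; 0 26 45 0 0 0 -0.055; 0 26 45 0 0 0 -0.055; 0 26 45 0 0 0 -0.055; 0 26 45 0 0 0 -0.055; 0 26 45 0 0 0 -0.055; 0 26 45 0 0 0 -0.055",
  newtons=40,
)

```text
t: 1.1
eef_pos: [0.4617, -0.2683, 0.2311]
tool_rot: [-0.0, 1.0, -0.027, -0.0]
contact_force: [1.0, -0.2, 0.3]
gripper_width: -0.004
```

Run:
```python
from h import *
c=wristcal(); print(bot.get_obs()['eef_pos'])
p,d=vision.read_camera("wrist"); cv2.imwrite("pics/w1.png",p[:,:,::-1]); np.savez("w1.npz",p=p,d=d)
W=cloud(c,d); m=(abs(W[...,2]-.061)<.005)&(d>0)&(W[...,0]>.45)&(W[...,0]<.65)
print(cv2.minAreaRect((W[m][:,:2]*1000).astype(np.float32)), W[m].mean(0))
```

```text
[ 0.4616768 -0.2682699  0.231122 ]
((527.5115966796875, -239.2607421875), (154.9921112060547, 519.8081665039062), 0.0004673828079830855) [ 0.53264687 -0.24393895  0.0631301 ]
```

View pics/sidez.png

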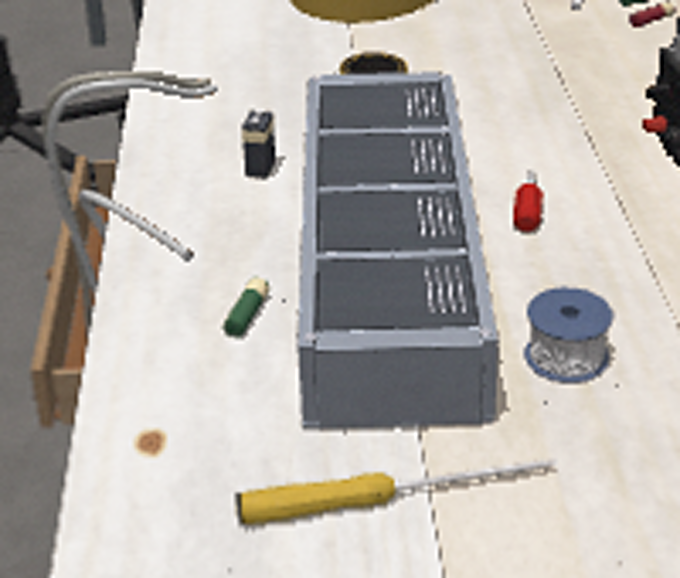

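The crop shows the box top with corners at about (302,335), (493,330), (453,76) and (308,82). The ribs are on the right, away from the robot.

Run:
```python
from h import *
c=vision.calibration("side")
q=np.array([(302,335),(493,330),(453,76),(308,82),(447,290),(440,218),(433,156),(424,102)])/3.4+140
print(plane(c,q,.061).round(4))
```

```text
[[ 0.4827 -0.1206  0.061 ]
 [ 0.5879 -0.1272  0.061 ]
 [ 0.6098  0.1882  0.061 ]
 [ 0.4995  0.1897  0.061 ]
 [ 0.5677 -0.0871  0.061 ]
 [ 0.5738 -0.0101  0.061 ]
 [ 0.5792  0.0682  0.061 ]
 [ 0.5827  0.1479  0.061 ]]
```

Request:
move_arm(
  increments="0 26 45 -15 0 0 0; 0 26 45 -15 0 0 0; 0 26 45 -20 0 0 0; 0 25 48 -20 0 0 0; 0 0 0 -20 0 0 0; 0 0 0 -20 0 0 0; 0 0 0 -15 0 0 0; 0 0 0 -15 0 0 0",
)

```text
t: 2.15
eef_pos: [0.5642, -0.0872, 0.0906]
tool_rot: [0.0, 1.0, -0.026, 0.0]
contact_force: [0.2, -0.5, 0.3]
gripper_width: -0.0
```

Request:
move_arm(
  increments="0 2 0 -8 0 0 0; 0 0 0 -8 0 0 0; 0 0 0 -8 0 0 0; 0 0 0 -2 0 0 0; 0 0 0 -1 0 0 0; 0 0 0 -1 0 0 0; 0 0 0 -1 0 0 0; 0 0 0 0 0 0 0",
)

```text
t: 3.15
eef_pos: [0.5663, -0.0869, 0.0624]
tool_rot: [0.0, 1.0, -0.026, 0.0]
contact_force: [-0.0, 0.5, -0.3]
gripper_width: 0.001
```

Request:
move_arm(
  increments="0 0 0 -0.5 0 0 0; 0 0 0 -0.5 0 0 0; 0 0 0 -0.5 0 0 0; 0 0 0 -0.5 0 0 0; 0 0 0 0 0 0 0; 0 0 0 0 0 0 0; 0 0 0 0 0 0 0; 0 0 0 0 0 0 0",
)

```text
t: 4.15
eef_pos: [0.5663, -0.0869, 0.0604]
tool_rot: [0.0, 1.0, -0.026, 0.0]
contact_force: [-1.1, -0.1, 3.1]
gripper_width: -0.002
```

Request:
move_arm(
  increments="0 0 0 -0.4 0 0 0; 0 0 0 -0.4 0 0 0; 0 0 0 -0.4 0 0 0; 0 0 0 0 0 0 0; 0 0 0 0 0 0 0; 0 0 0 0 0 0 0; 0 0 0 0 0 0 0; 0 0 0 0 0 0 0",
)

```text
t: 5.15
eef_pos: [0.5664, -0.0869, 0.0603]
tool_rot: [0.0, 1.0, -0.026, 0.0]
contact_force: [-3.7, 0.2, 14.0]
gripper_width: 0.002
```

Request:
move_arm(
  increments="0 0 0 5 0 0 0; 0 0 0 7 0 0 0; 0 2 38 0 0 0 0; 0 3 39 0 0 0 0; 0 0 0 -5 0 0 0; 0 0 0 -5 0 0 0; 0 0 0 -0.5 0 0 0; 0 0 0 -0.5 0 0 0",
)

```text
t: 6.15
eef_pos: [0.5712, -0.0107, 0.0603]
tool_rot: [0.0, 1.0, -0.027, -0.0]
contact_force: [-1.3, 0.3, 6.5]
gripper_width: 0.004
```

Request:
move_arm(
  increments="0 0 0 -0.5 0 0 0; 0 0 0 -0.5 0 0 0; 0 0 0 -0.3 0 0 0; 0 0 0 0 0 0 0; 0 0 0 0 0 0 0; 0 0 0 0 0 0 0; 0 0 0 0 0 0 0; 0 0 0 0 0 0 0",
)

```text
t: 7.15
eef_pos: [0.5713, -0.0107, 0.0602]
tool_rot: [0.0, 1.0, -0.027, 0.0]
contact_force: [-4.3, 0.8, 14.2]
gripper_width: 0.0
```

Request:
move_arm(
  increments="0 0 0 5 0 0 0; 0 0 0 7 0 0 0; 0 2 39 0 0 0 0; 0 2 40 0 0 0 0; 0 0 0 -5 0 0 0; 0 0 0 -5 0 0 0; 0 0 0 -0.5 0 0 0; 0 0 0 -0.5 0 0 0",
)

```text
t: 8.15
eef_pos: [0.5753, 0.0682, 0.0603]
tool_rot: [-0.0, 1.0, -0.027, -0.0]
contact_force: [-2.6, 1.3, 9.4]
gripper_width: 0.003
```

Request:
move_arm(
  increments="0 0 0 -0.5 0 0 0; 0 0 0 -0.5 0 0 0; 0 0 0 -0.3 0 0 0; 0 0 0 0 0 0 0; 0 0 0 0 0 0 0; 0 0 0 0 0 0 0; 0 0 0 0 0 0 0; 0 0 0 0 0 0 0",
)

```text
t: 9.15
eef_pos: [0.5753, 0.0683, 0.0602]
tool_rot: [-0.0, 1.0, -0.027, 0.0]
contact_force: [-6.1, 1.0, 18.7]
gripper_width: -0.001
```

Request:
move_arm(
  increments="0 0 0 5 0 0 0; 0 0 0 8 0 0 0; 0 2 39 0 0 0 0; 0 2 40 0 0 0 0; 0 0 0 -5 0 0 0; 0 0 0 -5 0 0 0; 0 0 0 -0.5 0 0 0; 0 0 0 -0.5 0 0 0",
)

```text
t: 10.15
eef_pos: [0.5793, 0.1467, 0.0604]
tool_rot: [0.0, 1.0, -0.027, -0.0]
contact_force: [-0.9, -0.7, -0.4]
gripper_width: -0.002
```

Request:
move_arm(
  increments="0 0 0 -0.5 0 0 0; 0 0 0 -0.5 0 0 0; 0 0 0 -0.3 0 0 0; 0 0 0 0 0 0 0; 0 0 0 0 0 0 0; 0 0 0 0 0 0 0; 0 0 0 0 0 0 0; 0 0 0 0 0 0 0",
)

```text
t: 11.15
eef_pos: [0.5794, 0.1482, 0.0593]
tool_rot: [-0.0, 1.0, -0.026, 0.0]
contact_force: [-0.1, -0.8, 0.9]
gripper_width: 0.001
```

Covers 4, 3 and 2 were firm. Cover 1 gives with almost no force, so I'm tipping it.

Request:
move_arm(
  increments="0 0 0 -1 0 0 0; 0 0 0 -1 0 0 0; 0 0 0 -1.5 0 0 0; 0 0 0 -1.5 0 0 0; 0 0 0 0 0 0 0; 0 0 0 0 0 0 0; 0 0 0 0 0 0 0; 0 0 0 0 0 0 0",
)

```text
t: 12.15
eef_pos: [0.5792, 0.1482, 0.0542]
tool_rot: [-0.0, 1.0, -0.026, -0.0]
contact_force: [0.1, 0.7, -0.1]
gripper_width: 0.003
```

Request:
move_arm(
  increments="0 0 0 -1.5 0 0 0; 0 0 0 -1.5 0 0 0; 0 0 0 -1.5 0 0 0; 0 0 0 -1.5 0 0 0; 0 0 0 -1.5 0 0 0; 0 0 0 -1.5 0 0 0; 0 0 0 -1 0 0 0; 0 0 0 0 0 0 0",
)

```text
t: 13.15
eef_pos: [0.5792, 0.1481, 0.044]
tool_rot: [0.0, 1.0, -0.026, -0.0]
contact_force: [0.2, -0.3, 0.5]
gripper_width: -0.002
```

Run:
```python
from h import *
im=[]
for n,(x0,y0,x1,y1) in {"side":(170,110,340,240),"scene":(140,120,340,270)}.items():
    p,d=vision.read_camera(n); im.append(cv2.resize(p[y0:y1,x0:x1,::-1],(390,300),interpolation=cv2.INTER_CUBIC))
cv2.imwrite("pics/tip.png",np.hstack(im))
```

```text
(no output)
```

View pics/tip.png

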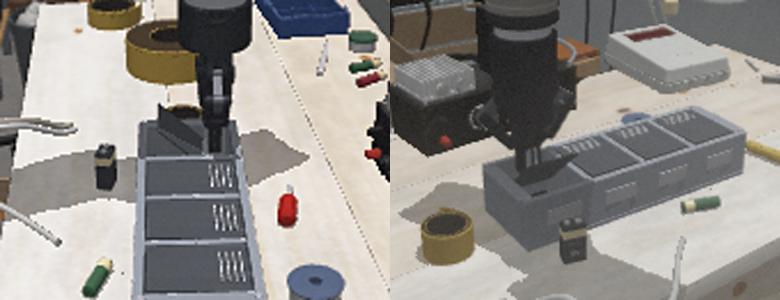

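The side view shows cover 1 tipped about 40°, its near edge raised at (175,115) in the left panel. The fingers are in the bay behind it.

Request:
move_arm(
  increments="0 0 0 15 0 0 0; 0 0 0 25 0 0 0; 0 0 0 25 0 0 0; 0 0 0 23 0 0 0; 0 0 0 0 0 0 0; 0 -45 2 0 0 0 0; 0 -45 3 0 0 0 0; 0 0 0 0 0 0 0",
)

```text
t: 14.25
eef_pos: [0.4854, 0.153, 0.1315]
tool_rot: [0.001, 1.0, -0.025, -0.002]
contact_force: [0.6, -0.1, 0.2]
gripper_width: 0.002
```

Request:
move_arm(
  increments="0 0 0 -15 0 0 0; 0 0 0 -15 0 0 0; 0 0 0 -15 0 0 0; 0 0 0 -11 0 0 0; 0 0 0 0 0 0 0; 0 0 0 0 0 0 0; 0 0 0 0 0 0 0; 0 0 0 0 0 0 0",
)

```text
t: 15.25
eef_pos: [0.4896, 0.1532, 0.0767]
tool_rot: [-0.0, 1.0, -0.026, 0.0]
contact_force: [-0.2, -0.4, 0.5]
gripper_width: 0.004
```

Run:
```python
from h import *
im=[]
for n,(x0,y0,x1,y1) in {"side":(170,110,340,240),"scene":(140,120,340,270)}.items():
    p,d=vision.read_camera(n); im.append(cv2.resize(p[y0:y1,x0:x1,::-1],(390,300),interpolation=cv2.INTER_CUBIC))
cv2.imwrite("pics/pre.png",np.hstack(im))
```

```text
(no output)
```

View pics/pre.png

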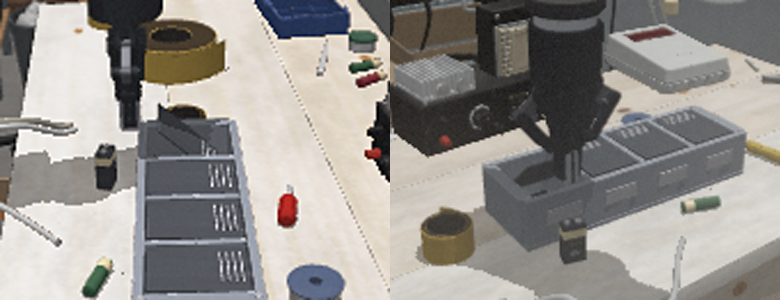

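Request:
move_arm(
  increments="0 5 -0.3 0 0 0 0; 0 5 -0.3 0 0 0 0; 0 5 -0.3 0 0 0 0; 0 5 -0.3 0 0 0 0; 0 5 -0.3 0 0 0 0; 0 5 -0.3 0 0 0 0; 0 4 -0.2 0 0 0 0; 0 0 0 0 0 0 0",
)

```text
t: 16.35
eef_pos: [0.524, 0.1511, 0.0763]
tool_rot: [-0.0, 1.0, -0.026, 0.001]
contact_force: [0.1, 0.1, -0.2]
gripper_width: 0.002
```

Request:
move_arm(
  increments="0 1 0 0 0 0 0; 0 1 -0.1 0 0 0 0; 0 1 0 0 0 0 0; 0 1 -0.1 0 0 0 0; 0 1 0 0 0 0 0; 0 0 0 0 0 0 0; 0 0 0 0 0 0 0; 0 0 0 0 0 0 0",
)

```text
t: 17.35
eef_pos: [0.5284, 0.1509, 0.0762]
tool_rot: [-0.0, 1.0, -0.026, 0.0]
contact_force: [-0.5, -0.4, -0.3]
gripper_width: -0.001
```

Run:
```python
from h import *
im=[]
for n,(x0,y0,x1,y1) in {"side":(170,110,340,240),"scene":(140,120,340,270)}.items():
    p,d=vision.read_camera(n); im.append(cv2.resize(p[y0:y1,x0:x1,::-1],(390,300),interpolation=cv2.INTER_CUBIC))
cv2.imwrite("pics/push.png",np.hstack(im))
```

```text
(no output)
```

View pics/push.png

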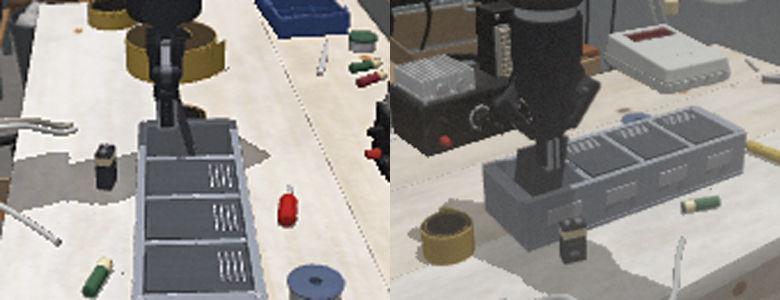

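The cover is now steeper, about 65-70°, and rests against the fingers at (180,130) in the left panel.

Request:
move_arm(
  increments="0 1 -0.1 0 0 0 0; 0 1 0 0 0 0 0; 0 1 -0.1 0 0 0 0; 0 1 0 0 0 0 0; 0 1 -0.1 0 0 0 0; 0 1 0 0 0 0 0; 0 0 0 0 0 0 0; 0 0 0 0 0 0 0",
)

```text
t: 18.45
eef_pos: [0.5344, 0.1506, 0.0762]
tool_rot: [-0.0, 1.0, -0.026, 0.0]
contact_force: [-0.6, -0.1, -0.4]
gripper_width: -0.0
```

Request:
move_arm(
  increments="0 1 -0.1 0 0 0 0; 0 1 0 0 0 0 0; 0 1 -0.1 0 0 0 0; 0 0.5 0 0 0 0 0; 0 0 0 0 0 0 0; 0 0 0 0 0 0 0; 0 0 0 0 0 0 0; 0 0 0 0 0 0 0",
)

```text
t: 19.45
eef_pos: [0.5365, 0.1504, 0.076]
tool_rot: [0.0, 1.0, -0.026, -0.001]
contact_force: [-4.8, 0.6, 4.1]
gripper_width: 0.001
```

Request:
move_arm(
  increments="0 0.3 0 0 0 0 0; 0 0.3 0 0 0 0 0; 0 0 0 0 0 0 0; 0 0 0 0 0 0 0; 0 0 0 0 0 0 0; 0 0 0 0 0 0 0; 0 0 0 0 0 0 0; 0 0 0 0 0 0 0",
)

```text
t: 20.45
eef_pos: [0.5366, 0.1504, 0.076]
tool_rot: [0.0, 1.0, -0.026, -0.002]
contact_force: [-6.8, -0.9, 4.4]
gripper_width: -0.002
```

Run:
```python
from h import *
im=[]
for n,(x0,y0,x1,y1) in {"side":(200,120,300,200),"scene":(180,150,280,230)}.items():
    p,d=vision.read_camera(n); im.append(cv2.resize(p[y0:y1,x0:x1,::-1],(390,312),interpolation=cv2.INTER_CUBIC))
cv2.imwrite("pics/push2.png",np.hstack(im))
```

```text
(no output)
```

View pics/push2.png

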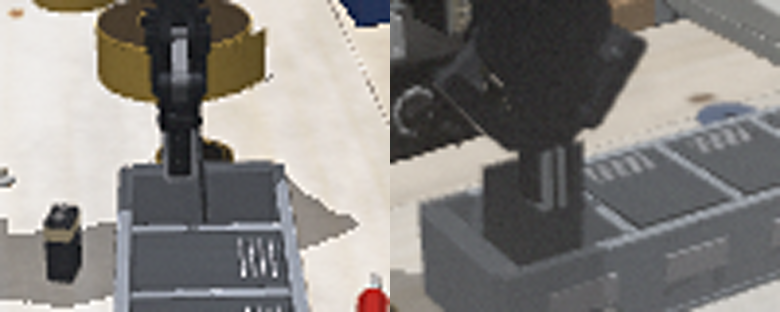

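The cover looks upright and has stalled on its stop. Backing off straight, then up.

Request:
move_arm(
  increments="0 -2 0 0 0 0 0; 0 -5 0 0 0 0 0; 0 -15 0 0 0 0 0; 0 -20 0 10 0 0 0; 0 -20 0 25 0 0 0; 0 -10 0 40 0 0 0; 0 0 0 50 0 0 0; 0 0 0 20 0 0 0",
)

```text
t: 21.55
eef_pos: [0.4667, 0.1509, 0.2241]
tool_rot: [-0.001, 1.0, -0.026, 0.002]
contact_force: [0.9, -0.3, -1.3]
gripper_width: -0.002
```

Run:
```python
from h import *
im=[]
for n,(x0,y0,x1,y1) in {"side":(140,110,340,310),"scene":(140,140,340,270)}.items():
    p,d=vision.read_camera(n); im.append(cv2.resize(p[y0:y1,x0:x1,::-1],(390,390),interpolation=cv2.INTER_CUBIC))
    W=cloud(vision.calibration(n),d); m=(W[...,2]>.066)&(W[...,2]<.11)&(abs(W[...,0]-.55)<.06)&(W[...,1]>-.15)&(W[...,1]<.25)&(d>0)
    Q=W[m]; print(n,m.sum(),Q.min(0),Q.max(0))
    if m.sum()>10: s=np.polyfit(Q[:,2],(Q-[.551,.15,0])@[.998,-.058,0],1); print(s, "tilt",np.pi/2+np.arctan(s[0]))
    old=np.load(n+"0.npz")['p'].astype(int); df=(abs(p.astype(int)-old).max(2)>40).astype(np.uint8)*255
    cv2.imwrite(f"pics/df_{n}.png",df)
cv2.imwrite("pics/fin.png",np.hstack(im))
```

```text
side 34 [0.5455247  0.11385874 0.06719823] [0.55207953 0.17967235 0.10425535]
[-0.08410837  0.00528221] tilt 1.4868854574502235
scene 393 [0.54406027 0.11806412 0.06631175] [0.55345119 0.1836294  0.10473702]
[-0.06532466  0.00277711] tilt 1.5055643475091371
```

View pics/fin.png

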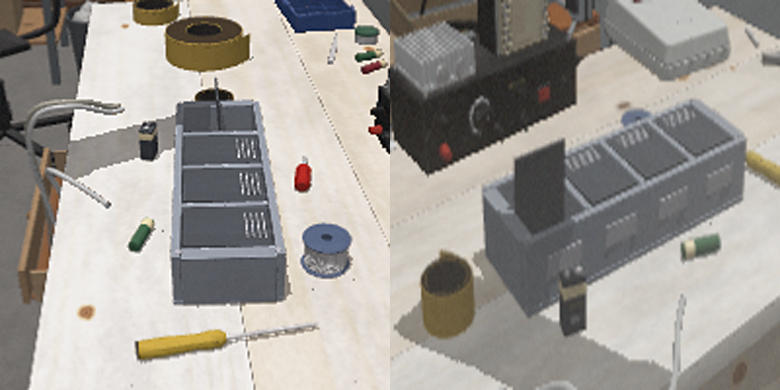

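View pics/df_side.png

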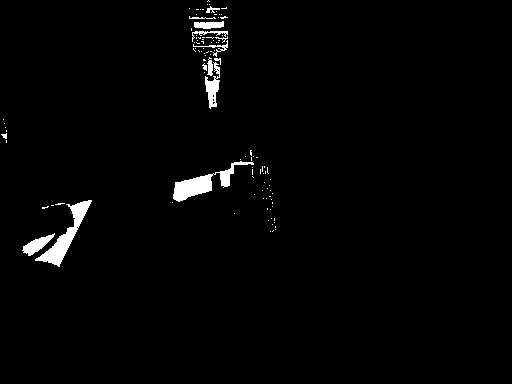

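The pictures show cover 1 standing upright (left panel (218,100), right panel (540,180)). The other three are flush and nothing beside the box has moved. The fingers are clear.

```bash
python3 -c "
from station import bot
print(bot.hand_in(), bot.get_obs()['t'])"
```

```text
the job is handed in; nothing more can be done
the job is handed in; nothing more can be done
```

The job is handed in: cover 1, the leftmost, stands open and the other three are shut.

- **Finding the loose cover:** I pressed covers 4, 3 and 2 in turn. All three were firm after about 1 mm, with the highest readings at 14 to 19 N. Cover 1 gave way at about 1 N.
- **Opening it:** I tipped cover 1 by pressing its ribs. I then pushed its raised near edge away until it stalled on its stop at about 7 N, and backed off.
- **Last checks:** Depth from the side and scene cameras put cover 1's tilt at 1.49 and 1.51 rad. The side-view difference image showed no change at the things round the box, only the arm, shadows and the covers.
- **Not settled:** The ribs on covers 2 to 4 changed faintly in that image. They may have kept a slight sag within their 1 to 3 mm of play, and I did not measure it.
- **Time and force:** The arm was clear of everything at about 21.6 s, and no wrist force reading came near the limit. I only had readings at the end of each move.

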